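# Set the large beaker loosely in the painting stand's flared sleeve

## Task

Stand the larger of the two tapered lacquer beakers, foot down and upright, in the flared sleeve on top of the painting stand, ready for decorating. Lower it in gently until it just nests and let go: do not drop it or press it in, or the two tapers jam. Leave the smaller beaker and the lidded box where they are.

Things in the scene. Friction and masses are not known exactly. Their poses are not given: they have to be found in the camera images.
- large_beaker_mid (a point): Centre (half-way up, on the axis) of the larger loose beaker: open dark red lacquer cup, about 0.12 kg, 88 mm tall, upright, z up to the rim. Outside a cone, 30 mm wide at the foot, 60 mm wide 50 mm above the foot; then a straight collar 60 mm wide up to the rim (6 to 44 mm above this point), the place to grip from above. Wall 3.5 mm.
- small_beaker_mid (a point): Centre (half-way up) of the smaller loose beaker, same shape and lacquer: 62 mm tall, 42 mm in diameter at the rim. Not to be used: leave it standing.
- sleeve_mouth (a point): Centre of the top rim of the flared wooden sleeve fixed on the painting stand, 100 mm above the work surface, z up. Open cone 60 mm tall; rim 51 mm inside, 61 mm outside diameter; same taper as the beaker. The fixed wheel under it is 110 mm wide, top 60 mm below this point. Nested, the large beaker's centre is 8 to 11 mm above this point, its collar about 16 mm. A push over about 15 N jams it.
- lidded_box_mid (a point): Centre (half-way up) of a loose, closed round box in dark red lacquer, 70 mm in diameter and 64 mm tall. Leave it standing.
Things that resemble listed ones, but are neither listed nor needed, are in the scene too. Leave any green or purple look-alike of the part that bears large_beaker_mid alone.

How it is judged (in metres and radians):
At the end, for the whole second after the job is handed in: The large beaker rests foot down in the sleeve, released and still: its centre within 12 mm sideways of the sleeve's axis and between 4 mm below and 22 mm above the mouth, its axis within about 11 degrees of upright (horizontal distance between large_beaker_mid and sleeve_mouth below 0.012 m and z of large_beaker_mid in the frame of sleeve_mouth between -0.004 and 0.022 m and angle between large_beaker_mid's own z axis and vertical below 0.19 rad and linear speed of large_beaker below 0.02 m/s); the robot touches nothing.
It fails at once if The large beaker is driven into the sleeve so that the tapers jam: contact forces round the taper add up to more than 50 N, as from a push of about 15 N (contact force between large_beaker and stand above 50 N).
It fails at once if The large beaker is dropped into the sleeve (it moves faster than 0.6 m/s there, a fall of about 2 cm or more) (linear speed of large_beaker above 0.6 m/s and horizontal distance between large_beaker_mid and sleeve_mouth below 0.025 m and z of large_beaker_mid in the frame of sleeve_mouth below 0.06 m).
It fails at once if The smaller beaker is moved more than 30 mm (distance of small_beaker_mid from where it was at the start of the episode above 0.03 m).
It fails at once if The lidded box is moved more than 30 mm (distance of lidded_box_mid from where it was at the start of the episode above 0.03 m).
It also fails if it takes over 42 s, if anything falls off the work surface, if the arm or the gripper's body presses on something with over 40 N, if the wrist force passes 120 N, or if a joint passes its speed limit or range.

## Robot

A 7-joint arm with a two-finger parallel gripper is mounted at the origin on the work surface. World frame = base frame: x ahead of the robot, y to its left, z up, the work surface at z = 0. Lengths are in mm, angles in rad, forces in N, time in s.
With the tool pointing down it reaches from about 375 to 925 mm from the base axis. Payload 3.1 kg.
Tool frame: the origin (TCP) lies at the very end of the fingers, on their centre line; the grasp point (between the pads) lies 19 mm behind it; x points along the fingers, z is the direction in which the jaws open and shut, and the axes are right-handed (so a half turn about x gives the same grasp; the last joint's range is limited). The gripper opens to 85 mm and grips with 20 to 120 N. Pads are 22 mm wide; open, the fingers measure 114 mm over their backs; the gripper's body (76 mm by 85 mm) begins 54 mm behind the grasp point. The pads swing forward as they close: fully open they stand 13 mm farther back than shut.
Start: joints at [-1.4, 0.383, 0.044, 1.598, -0.018, 1.161, -0.05], TCP at [172.6, 626.667, 197.169] pointing down, gripper open.
Joint ranges: [-2.61, 2.61], [-0.41, 2.15], [-1.48, 1.57], [0, 2.5], [-1.57, 4.71], [0.05, 1.97], [-2.85, 2.85]. Speed limits (rad/s): [2.79, 2.79, 3.14, 3.14, 3.14, 3.14, 3.14].

## Interface

Orientations are given as a rotation vector (axis times angle).
In Python, from cell import get_state, get_image, get_calibration, job_done, regions_of gives the robot as it stands.
- The arm moves only by the tool apply_moves, never from a script. Its argument "steps" is a list of rows, each an object with "offset": the shift along the tool's x, y, z in m, a list of three; "yaw": the turn about the tool's x in degrees; "claw": the finger opening in m, from 0 to 0.0854. A call has exactly 10 rows; each row shifts and turns the commanded pose from where the row before left it, along the tool's axes as they then stand; what a row does not reach is not made up. A row lasts 1/8 s, in which the tool goes at most 62.5 mm and 10.7 degrees, less where a joint would pass 70% of its speed; a pose out of reach is approached as far as the arm can. A call with a gripper value outside its range is refused whole. The fingers move at their own pace and stop on an object; "squeeze" is the grip in N (left out, the last holds). Time passes only in rows, so rows that do not move let the fingers close, or fill a call up. It gives the time, the measured TCP pose, the force and the opening at its end, in the units of the state.
- get_state(): the state, without advancing time (a new reading comes with each control period).
- get_image(name): name is "side" or "top" or "wrist"; returns (picture, depth): 384x512x3 uint8, red, green, blue; 384x512 float32, mm along the optical axis (not along the pixel's ray), 0 where there is no reading.
- get_calibration(name): a dict with "camera_matrix" (3x3 intrinsics, pixels), "R" (3x3) and "t" (3): a world point X has camera coordinates R X + t. Camera axes: x right, y down, z forward; pixel columns grow to the right and rows downward; lengths in mm; the calibration is good to about 2 mm. The wrist camera is an equidistant fisheye: a pixel r from the principal point sees the ray r / f radians off the axis. A picture is of the moment at which its call begins: read the wrist's pose just before it. get_calibration takes no time and is no camera call; for the wrist camera it gives the pose at the moment of the call.
- job_done(): hands the job in, once; it reports no verdict.
Trained networks look in the newest picture that a camera, given by its name, has taken for a name from the list of things; names that differ only in an ending like _2 or _b are one class to them, and where a whole thing is asked for, a point or a joint stands for the part that bears it (a point fixed in the world has none). Each returns a list of dicts, best first, with "p" (0 to 1); they miss things now and then, are a little off and sometimes report something else, mostly with a low value. They report only what shows in the picture. A call takes as long as a camera call. They do not tell look-alikes from the thing itself.
- regions_of(target, camera): "pixels" (384x512 bool, what is visible of it) and "rect" ([left, top, right, bottom] in pixels, round what is visible of it).
The state is a dict: "time_s": time; "joints": joint angles; "qvel": joint speeds; "joint_efforts": joint torques, N m; "position": TCP position; "tcp_rot": TCP orientation; "ft_force": force on the tool from outside, world axes, zero at the start; "torque": the same for the moment, N m; "width": finger opening in mm.
Only numpy, scipy, OpenCV 4.12 (cv2) and the standard library are available. Lean on these libraries where they do the work, as an engineer would, in place of code of your own. Each camera call takes 0.05 s, during which the arm holds its last target. There are 200 camera calls.

## Working session

There is one attempt and no reset: what is moved stays moved. The work goes in short steps, Python scripts to look and compute and a tool call to move; the robot and the scene stay as the last step left them, time stands still between calls to the robot, and variables do not carry over. Pictures are saved under pics/ and viewed, about 8 in all and at most 12, crops included, and the job is handed in when it is done.

Besides the shell and the picture viewer there is one more tool, called after "Emit:" as name([rows], argument=value, ...), one row to a line, values as JSON. apply_moves: Moves the arm, as the interface text tells. Its arguments: {"type":"object","properties":{"steps":{"type":"array"},"squeeze":{"type":"number"}},"required":["steps"]}

```bash
mkdir -p pics; cat > h.py <<'E'
import numpy as np, cv2
from cell import *
def cloud(name, depth, cal):
    K=np.array(cal["camera_matrix"]);R=np.array(cal["R"]);t=np.array(cal["t"])
    v,u=np.mgrid[:384,:512]
    P=np.stack([(u-K[0,2])/K[0,0]*depth,(v-K[1,2])/K[1,1]*depth,depth],-1)
    W=(P-t)@R
    W[depth<=0]=np.nan
    return W
def look(name):
    p,d=get_image(name); return p,cloud(name,d,get_calibration(name))
E
python3 - <<'E'
from h import *
print(get_state())
ims=[]
for c in ["top","side"]:
    p,W=look(c); np.savez(f"{c}.npz",p=p,W=W)
    ims.append(p)
    for n in ["large_beaker_mid","small_beaker_mid","sleeve_mouth","lidded_box_mid"]:
        for r in regions_of(n,c)[:5]:
            m=r["pixels"]; Q=W[m]; Q=Q[~np.isnan(Q[:,0])]
            if len(Q)==0: continue
            lo,hi=np.percentile(Q,2,axis=0),np.percentile(Q,98,axis=0)
            print(c,n,round(r["p"],2),r["rect"],len(Q),lo.round(),hi.round(),np.median(p[m],axis=0))
    cv2.imwrite(f"pics/{c}.png",p[:,:,::-1])
E
```

```text
{'time_s': 0.0, 'joints': array([-1.39981709,  0.38388198,  0.04385645,  1.59962198, -0.01791382,
        1.16118993, -0.04989009]), 'qvel': array([-0.00024225,  0.00057093,  0.0016708 , -0.00039762, -0.00075847,
       -0.00058173,  0.00054943]), 'joint_efforts': array([ 1.05270517e-04, -4.33458424e+01,  1.02472566e+00, -2.49519360e+01,
        1.07673212e-02,  1.12648326e-02,  8.11780808e-06]), 'position': array([172.35114725, 625.6351265 , 195.73505494]), 'tcp_rot': array([-1.01076704,  1.32653641,  1.00784745]), 'ft_force': array([ 0.22299721,  0.10187023, -0.25538946]), 'torque': array([ 0.01881415, -0.02419681,  0.03789326]), 'width': 85.12864923975873}
top large_beaker_mid 0.96 [139.3, 250.8, 166.1, 278.2] 612 [340. 223.   0.] [396. 279.  89.] [48.  87.5 48. ]
top large_beaker_mid 0.94 [146.4, 207.5, 171.8, 237.3] 569 [445. 209.   2.] [498. 265.  90.] [79.5 24.  19.5]
top large_beaker_mid 0.91 [189.9, 187.0, 213.9, 210.9] 474 [496. 106.   4.] [548. 160.  90.] [101.  51. 102.]
top large_beaker_mid 0.83 [103.4, 211.6, 132.0, 238.3] 580 [435. 308.   3.] [489. 364.  90.] [33.5 66.
[... 400 characters left out ...]
2 [492. 104.   4.] [548. 162.  89.] [86. 50. 64.]
side large_beaker_mid 0.9 [156.6, 153.0, 172.7, 184.1] 475 [434. 307.  12.] [489. 366.  88.] [74. 80. 44.]
side large_beaker_mid 0.84 [171.7, 162.7, 196.9, 197.2] 568 [442. 209.   1.] [497. 267.  89.] [84. 45. 28.]
side large_beaker_mid 0.63 [139.5, 181.0, 165.4, 211.6] 588 [339. 222.   9.] [394. 280.  89.] [72. 79. 42.]
side small_beaker_mid 0.87 [322.5, 251.9, 339.3, 278.5] 405 [ 507. -257.    5.] [ 547. -219.   62.] [69. 27. 16.]
side sleeve_mouth 0.58 [265.5, 175.8, 304.5, 224.5] 1347 [567. -67.   4.] [664.  29. 100.] [122.  80.  51.]
side lidded_box_mid 0.64 [244.1, 142.6, 265.4, 171.7] 468 [668. 170.   4.] [732. 227.  64.] [91. 46. 28.]
```

```bash
python3 - <<'E'
from h import *
from scipy.spatial.transform import Rotation as Ro
from scipy.optimize import least_squares
for c in ["top","side"]:
    z=np.load(c+".npz");W=z["W"];
    for n,x,y,r0,zl,zh in [("beaker",470,237,30,83,95),("sleeve",619,-16,28,94,106),("sleeve_wheel",619,-16,55,35,45)]:
        with np.errstate(invalid='ignore'):
            m=(np.hypot(W[...,0]-x,W[...,1]-y)<r0+12)&(W[...,2]>zl)&(W[...,2]<zh)
        Q=W[m]; lo,hi=Q.min(0),Q.max(0)
        ce,r=cv2.minEnclosingCircle(Q[:,:2].astype(np.float32))
        f=least_squares(lambda q:np.hypot(Q[:,0]-q[0],Q[:,1]-q[1])-q[2],[x,y,r0],loss="soft_l1").x
        print(c,n,len(Q),"mec",np.round(ce,1),round(r,1),"fit",f.round(1),"z",np.percentile(Q[:,2],[10,50,90]).round(1))
print(Ro.from_rotvec(get_state()["tcp_rot"]).as_matrix().round(3))
p=np.load("top.npz")["p"]; s=np.load("side.npz")["p"]
a=cv2.resize(p[90:290,90:380],(725,500)) ; cv2.imwrite("pics/crop.png",a[:,:,::-1])
E
```

```text
top beaker 121 mec [470.7 237.8] 29.9 fit [470.7 237.7  28.1] z [85.  87.2 89.9]
top sleeve 182 mec [619.8 -15.6] 30.3 fit [619.2 -15.3  27.1] z [ 95.8  98.7 101.1]
top sleeve_wheel 977 mec [619.7 -15.4] 55.2 fit [623.1 -16.5  44.9] z [37.2 39.5 41.9]
side beaker 95 mec [471.5 238. ] 30.8 fit [470.5 237.6  28. ] z [83.9 86.6 88.6]
side sleeve 131 mec [619.7 -15.7] 30.7 fit [618.2 -16.3  27.3] z [ 95.6  98.6 100.8]
side sleeve_wheel 670 mec [618.6 -15.3] 55.8 fit [619.5 -15.2  42.2] z [37.9 39.9 41.7]
[[ 0.    -0.964  0.266]
 [-0.     0.266  0.964]
 [-1.    -0.    -0.   ]]
```

View pics/crop.png

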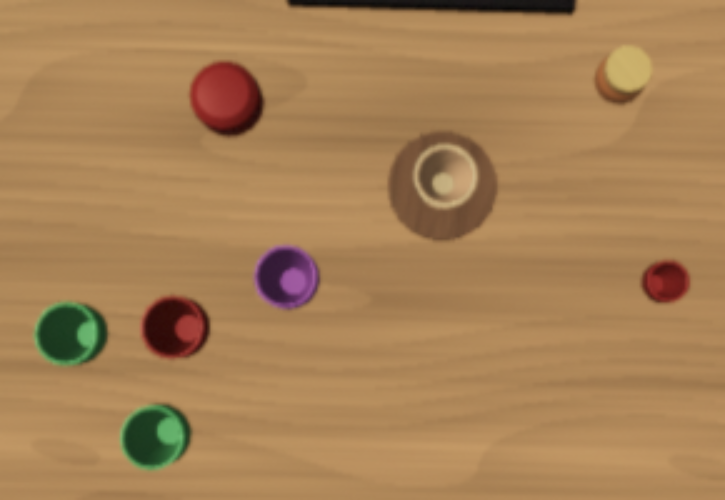

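View pics/side.png

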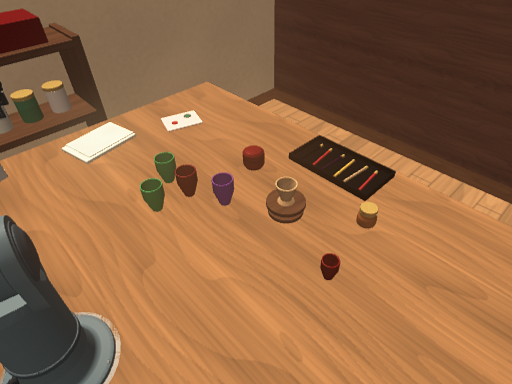

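The red beaker at crop (175,327), which is top-image (160,221), is the large target at about (471, 238). The greens at crop (68,333) and (155,437) and the purple at (287,277) are look-alikes. The red one at (666,282) is the small beaker, and the round lid at (226,97) is the box. The sleeve mouth is at about (619.7, -15.5, 100). I'll set the jaws at an azimuth of about 45° to keep clear of the neighbours.

Emit:
apply_moves([
  {"offset":[0,0,0],"yaw":10,"claw":0.085},
  {"offset":[0,0,0],"yaw":10,"claw":0.085},
  {"offset":[0,0,0],"yaw":10,"claw":0.085},
  {"offset":[0,-0.05,0],"yaw":0,"claw":0.085},
  {"offset":[0,-0.05,0],"yaw":0,"claw":0.085},
  {"offset":[0,-0.05,0],"yaw":0,"claw":0.085},
  {"offset":[0,-0.05,0],"yaw":0,"claw":0.085},
  {"offset":[0,-0.05,0],"yaw":0,"claw":0.085},
  {"offset":[0,-0.05,0],"yaw":0,"claw":0.085},
  {"offset":[0,-0.05,-0.02],"yaw":0,"claw":0.085},
], squeeze=25)

```text
time_s: 1.75
position: [406.1, 362.8, 197.7]
tcp_rot: [-0.608, 1.482, 0.609]
ft_force: [0.1, -0.2, -0.7]
width: 85.2
```

Emit:
apply_moves([
  {"offset":[0,-0.04,-0.02],"yaw":0,"claw":0.085},
  {"offset":[0,-0.04,-0.02],"yaw":0,"claw":0.085},
  {"offset":[0,-0.04,0],"yaw":0,"claw":0.085},
  {"offset":[0,-0.016,0],"yaw":0,"claw":0.085},
  {"offset":[0,0,0],"yaw":0,"claw":0.085},
  {"offset":[0,0,0],"yaw":0,"claw":0.085},
  {"offset":[0.02,0,0],"yaw":0,"claw":0.085},
  {"offset":[0.02,0,0],"yaw":0,"claw":0.085},
  {"offset":[0,0,0],"yaw":0,"claw":0.085},
  {"offset":[0,0,0],"yaw":0,"claw":0.085},
])

```text
time_s: 3.0
position: [470.9, 239.8, 157.7]
tcp_rot: [-0.61, 1.483, 0.61]
ft_force: [0.5, -0.1, 0.1]
width: 85.2
```

```bash
cat >> h.py <<'E'
from scipy.spatial.transform import Rotation as Ro
def pose():
    s=get_state(); return s,np.array(s["position"]),Ro.from_rotvec(s["tcp_rot"]).as_matrix()
def off(target):
    s,p,R=pose(); print("t",round(s["time_s"],2),"pos",p.round(1),"F",np.round(s["ft_force"],1),"w",round(s["width"],1)); print(R.round(3)); print("offset mm",(R.T@(np.array(target)-p)).round(1))
E
python3 - <<'E'
from h import *
off([470.8,237.8,53])
c=get_calibration("wrist"); p,d=get_image("wrist"); np.savez("w.npz",p=p,d=d,**{k:np.array(v) for k,v in c.items() if k in("camera_matrix","R","t")})
K=np.array(c["camera_matrix"]); R=np.array(c["R"]);t=np.array(c["t"])
im=p.copy()
for q in [(470.8,237.8)]:
    a=np.linspace(0,2*np.pi,60)
    for zz,r in((88,30),(0,15)):
        X=np.stack([q[0]+r*np.cos(a),q[1]+r*np.sin(a),0*a+zz],-1)@R.T+t
        th=np.arctan2(np.hypot(X[:,0],X[:,1]),X[:,2]); ph=np.arctan2(X[:,1],X[:,0])
        for u,v in zip(K[0,2]+K[0,0]*th*np.cos(ph),K[1,2]+K[1,1]*th*np.sin(ph)): cv2.circle(im,(int(round(u)),int(round(v))),0,(0,255,255),-1)
cv2.imwrite("pics/w1.png",cv2.resize(im,(768,576))[:,:,::-1])
E
```

```text
t 3.0 pos [470.9 239.8 157.7] F [ 0.5 -0.1  0.1] w 85.2
[[ 0.    -0.704  0.711]
 [ 0.001  0.711  0.704]
 [-1.     0.     0.001]]
offset mm [104.7  -1.4  -1.6]
```

View pics/w1.png

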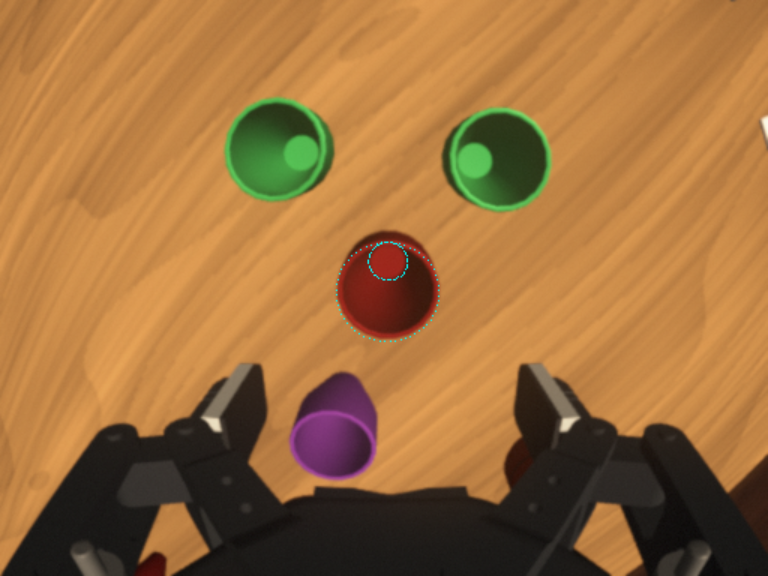

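The wrist view shows the red rim at (388,290) matching the projected circle to within 1–2 mm. The green, purple and box all sit clear of the finger paths. Next I descend and grip.

Emit:
apply_moves([
  {"offset":[0.015,-0.0015,-0.0015],"yaw":0,"claw":0.085},
  {"offset":[0.025,0,0],"yaw":0,"claw":0.085},
  {"offset":[0.025,0,0],"yaw":0,"claw":0.085},
  {"offset":[0.02,0,0],"yaw":0,"claw":0.085},
  {"offset":[0.015,0,0],"yaw":0,"claw":0.085},
  {"offset":[0.006,0,0],"yaw":0,"claw":0.085},
  {"offset":[0,0,0],"yaw":0,"claw":0.085},
  {"offset":[0,0,0],"yaw":0,"claw":0.075},
  {"offset":[0,0,0],"yaw":0,"claw":0.067},
  {"offset":[0,0,0],"yaw":0,"claw":0.062},
], squeeze=25)

```text
time_s: 4.3
position: [471.5, 236.6, 51.7]
tcp_rot: [-0.608, 1.483, 0.609]
ft_force: [-0.6, -1.1, 0.2]
width: 61.6
```

Emit:
apply_moves([
  {"offset":[0,0,0],"yaw":0,"claw":0.058},
  {"offset":[0,0,0],"yaw":0,"claw":0.054},
  {"offset":[0,0,0],"yaw":0,"claw":0.05},
  {"offset":[0,0,0],"yaw":0,"claw":0.05},
  {"offset":[0,0,0],"yaw":0,"claw":0.05},
  {"offset":[-0.005,0,0],"yaw":0,"claw":0.05},
  {"offset":[-0.015,0,0],"yaw":0,"claw":0.05},
  {"offset":[-0.02,0,0],"yaw":0,"claw":0.05},
  {"offset":[-0.02,0,0],"yaw":0,"claw":0.05},
  {"offset":[0,0,0],"yaw":0,"claw":0.05},
])

```text
time_s: 5.55
position: [473.2, 237.5, 113.8]
tcp_rot: [-0.607, 1.478, 0.609]
ft_force: [0.2, -0.5, -0.3]
width: 50.5
```

```bash
python3 - <<'E'
from h import *
off([619.7,-15.5,240])
p,W=look("side")
cv2.imwrite("pics/s2.png",cv2.resize(p[90:240,100:320],(792,540))[:,:,::-1])
E
```

```text
t 5.55 pos [473.2 237.5 113.8] F [ 0.2 -0.5 -0.3] w 50.5
[[ 0.004 -0.702  0.712]
 [ 0.003  0.712  0.702]
 [-1.    -0.001  0.006]]
offset mm [-126.4 -283.1  -72.6]
```

View pics/s2.png

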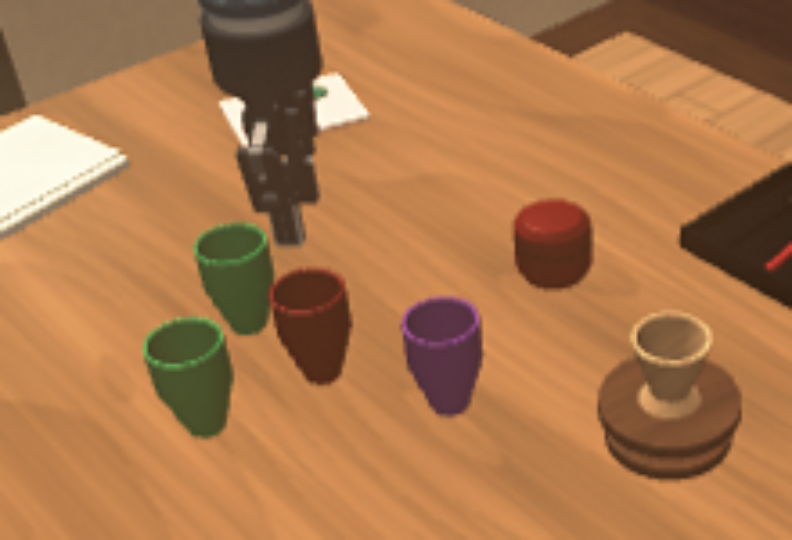

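The side view shows the red beaker still standing at crop (311,325). The fingers are at (290,235) with nothing in them, so the grip did not hold. I'll look closer with the wrist camera.

```bash
python3 - <<'E'
from h import *
for c in("top","side"):
    p,W=look(c)
    with np.errstate(invalid='ignore'): m=(np.hypot(W[...,0]-470,W[...,1]-237)<45)&(W[...,2]>80)&(W[...,2]<95)
    Q=W[m]; 
    if len(Q): print(c,len(Q),cv2.minEnclosingCircle(Q[:,:2].astype(np.float32)),np.percentile(Q[:,2],[5,50,95]))
    for r in regions_of("large_beaker_mid",c): print(c,round(r["p"],2),r["rect"],np.nanmedian(W[r["pixels"]],axis=0).round())
c=get_calibration("wrist"); p,d=get_image("wrist")
K=np.array(c["camera_matrix"]); R=np.array(c["R"]);t=np.array(c["t"])
s,P,T=pose()
print("cam centre in tool",(T.T@(-R.T@t-P)).round(1),"axis in tool",(T.T@R[2]).round(3))
im=cv2.resize(p,(768,576))
def pr(X):
    X=X@R.T+t; th=np.arctan2(np.hypot(X[:,0],X[:,1]),X[:,2]); ph=np.arctan2(X[:,1],X[:,0])
    return 1.5*np.stack([K[0,2]+K[0,0]*th*np.cos(ph),K[1,2]+K[1,1]*th*np.sin(ph)],-1)
a=np.linspace(0,2*np.pi,60)
for u,v in pr(np.stack([470.8+30*np.cos(a),237.8+30*np.sin(a),0*a+88],-1)): cv2.circle(im,(int(u),int(v)),1,(0,255,255),-1)
for x in (0,-19):
  for u,v in pr((T@np.array([[x,0,-25],[x,0,0],[x,0,25]]).T).T+P): cv2.circle(im,(int(u),int(v)),4,(255,255,255) if x else (255,0,255),-1)
cv2.imwrite("pics/w2.png",im[:,:,::-1])
E
```

```text
top 54 ((473.15679931640625, 231.03036499023438), 27.96309471130371) [82.23044611 86.69845354 89.76098168]
top 0.82 [138.3, 251.2, 166.4, 277.2] [366. 257.  41.]
top 0.81 [191.4, 187.6, 218.7, 214.7] [524. 138.  37.]
top 0.64 [156.1, 208.3, 172.4, 235.0] [479. 232.  33.]
side 128 ((469.18792724609375, 237.02899169921875), 31.35221290588379) [80.72618306 85.53314175 89.13290316]
side 0.96 [212.3, 170.9, 229.5, 204.4] [515. 122.  64.]
side 0.94 [139.8, 180.6, 168.3, 212.1] [365. 237.  66.]
side 0.9 [161.0, 155.6, 177.0, 180.0] [459. 320.  66.]
side 0.66 [173.1, 163.0, 197.7, 195.2] [467. 226.  66.]
cam centre in tool [-177.3   71.8   -0. ] axis in tool [ 0.959 -0.282  0.001]
```

View pics/w2.png

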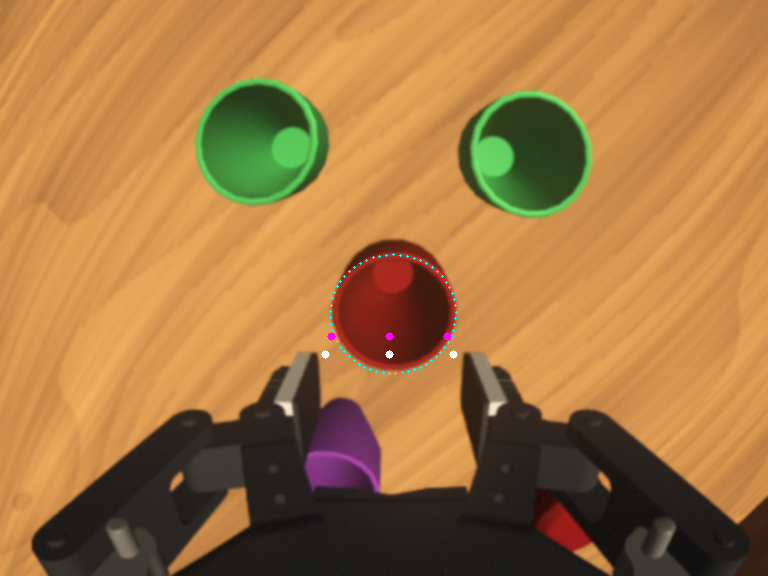

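The wrist view shows the finger ends at about (310,355) and (470,355), behind where the TCP should project, (390,337). The fingers seem to end higher than the nominal TCP at this opening. I'll measure the tips from depth.

```bash
python3 - <<'E'
from h import *
s,P,T=pose()
c=get_calibration("wrist"); p,d=get_image("wrist")
K=np.array(c["camera_matrix"]); R=np.array(c["R"]);t=np.array(c["t"])
v,u=np.mgrid[:384,:512]; du=(u-K[0,2])/K[0,0]; dv=(v-K[1,2])/K[1,1]; th=np.hypot(du,dv)
k=np.tan(th)/np.maximum(th,1e-9)
C=np.stack([du*k*d,dv*k*d,d],-1); W=(C-t)@R; W[d<=0]=np.nan
L=(W-P)@T
for r in range(228,300,6):
    print(r,[tuple(L[r,cc].round().tolist()) for cc in (190,200,205,210,315,322,330)])
p2,W2=look("side"); L2=(W2-P)@T
with np.errstate(invalid='ignore'): m=(np.hypot(L2[...,1],L2[...,2])<60)&(L2[...,0]<25)&(L2[...,0]>-90)
Q=L2[m]
for lo in range(-90,20,8):
    q=Q[(Q[:,0]>=lo)&(Q[:,0]<lo+8)]
    if len(q): print(lo,len(q),q.min(0).round(),q.max(0).round())
print(s["width"])
E
```

```text
228 [(110.0, -50.0, -74.0), (110.0, -49.0, -63.0), (110.0, -49.0, -58.0), (110.0, -49.0, -53.0), (109.0, -49.0, 58.0), (109.0, -49.0, 66.0), (109.0, -49.0, 75.0)]
234 [(110.0, -56.0, -75.0), (-40.0, 11.0, -31.0), (-40.0, 11.0, -28.0), (110.0, -56.0, -53.0), (-41.0, 11.0, 28.0), (-41.0, 11.0, 31.0), (110.0, -57.0, 75.0)]
240 [(108.0, -63.0, -75.0), (-50.0, 12.0, -29.0), (-49.0, 12.0, -26.0), (-42.0, 8.0, -25.0), (-48.0, 11.0, 27.0), (-49.0, 11.0, 30.0), (110.0, -64.0, 76.0)]
246 [(-48.0, 8.0, -34.0), (-55.0, 11.0, -28.0), (-56.0, 12.0, -25.0), (-44.0, 6.0, -25.0), (-54.0, 11.0, 26.0), (-55.0, 11.0, 29.0), (-47.0, 7.0, 35.0)]
252 [(-60.0, 10.0, -32.0), (-60.0, 11.0, -27.0), (-58.0, 9.0, -25.0), (-46.0, 4.0, -25.0), (-58.0, 10.0, 25.0), (-62.0, 11.0, 27.0), (-61.0, 11.0, 31.0)]
258 [(-67.0, 11.0, -30.0), (-67.0, 12.0, -25.0), (-59.0, 7.0, -25.0), (-47.0, 1.0, -25.0), (-58.0, 7.0, 25.0), (-66.0, 11.0, 27.0), (-68.0, 12.0, 30.0)]
264 [(-71.0, 11.0, -29.0), (-69.0, 10.0, -25.0), (-58.0, 4.0, -25.0), (-49.0, -2.0, -25.0), (-60.0, 4.0, 25.0), (-71.0, 11.0, 26.0), (-71.0, 11.0, 29.0)]
270 [(-
[... 405 characters left out ...]
5.0), (-76.0, 5.0, 25.0), (-87.0, 12.0, 26.0)]
288 [(-90.0, 12.0, -25.0), (-73.0, 0.0, -25.0), (-65.0, -5.0, -25.0), (42.0, -79.0, -44.0), (-66.0, -5.0, 25.0), (-75.0, 1.0, 26.0), (-92.0, 13.0, 25.0)]
294 [(-102.0, 17.0, -22.0), (-75.0, -2.0, -25.0), (-66.0, -8.0, -25.0), (32.0, -79.0, -43.0), (-67.0, -8.0, 25.0), (-76.0, -1.0, 26.0), (-102.0, 17.0, 22.0)]
-90 32 [-90. -15. -57.] [-82.  10.  51.]
-82 12 [-82. -13. -37.] [-75.   5.  32.]
-74 31 [-74. -12. -40.] [-66.  10.  34.]
-66 36 [-66. -13. -39.] [-58.  10.  30.]
-58 42 [-58. -12. -39.] [-50.  10.  33.]
-50 30 [-50. -13. -38.] [-42.   8.  30.]
-42 14 [-41. -12. -33.] [-38.   7.  28.]
14 21 [ 20. -27. -28.] [22. 30. 30.]
50.18953605324388
```

Both cameras agree that the finger ends are 40 mm behind the reported TCP at this opening, where about 8 mm was expected. I was only catching the top few mm of the rim. I'll compensate: the tips should be at about z 52 for the grip, so the reported TCP z should be about 12. I'll go down in two stages with a check between.

Emit:
apply_moves([
  {"offset":[0,0.002,-0.0015],"yaw":0,"claw":0.085},
  {"offset":[0,0,0],"yaw":0,"claw":0.085},
  {"offset":[0,0,0],"yaw":0,"claw":0.085},
  {"offset":[0,0,0],"yaw":0,"claw":0.085},
  {"offset":[0.02,0,0],"yaw":0,"claw":0.085},
  {"offset":[0.02,0,0],"yaw":0,"claw":0.085},
  {"offset":[0.015,0,0],"yaw":0,"claw":0.085},
  {"offset":[0.01,0,0],"yaw":0,"claw":0.085},
  {"offset":[0,0,0],"yaw":0,"claw":0.085},
  {"offset":[0,0,0],"yaw":0,"claw":0.085},
], squeeze=25)

```text
time_s: 7.2
position: [469.2, 237.0, 46.7]
tcp_rot: [-0.608, 1.483, 0.609]
ft_force: [-0.2, 0.1, 0.3]
width: 85.2
```

```bash
cat >> h.py <<'E'
def wlook():
    s,P,T=pose(); c=get_calibration("wrist"); p,d=get_image("wrist")
    K=np.array(c["camera_matrix"]); R=np.array(c["R"]);t=np.array(c["t"])
    v,u=np.mgrid[:384,:512]; du=(u-K[0,2])/K[0,0]; dv=(v-K[1,2])/K[1,1]; th=np.hypot(du,dv)
    k=np.tan(th)/np.maximum(th,1e-9)
    W=(np.stack([du*k*d,dv*k*d,d],-1)-t)@R; W[d<=0]=np.nan
    return p,W,(W-P)@T,(P,T,K,R,t)
E
python3 - <<'E'
from h import *
off([470.8,237.8,12])
p,W,L,_=wlook()
with np.errstate(invalid='ignore'):
    m=(np.hypot(W[...,0]-471,W[...,1]-238)<38)&(W[...,2]>84)&(W[...,2]<94)&(p[...,0]>1.5*p[...,1])
    f=(np.abs(L[...,1])<15)&(np.abs(L[...,2])>38)&(np.abs(L[...,2])<58)&(L[...,0]>-80)&(L[...,0]<-15)
q=L[m]; print("rim",len(q),cv2.minEnclosingCircle(q[:,1:].astype(np.float32)),np.percentile(W[m][:,2],[5,50,95]))
q=L[f]; print("fingers",q.min(0).round(),q.max(0).round(), "inner", np.abs(q[:,2]).min())
E
```

```text
t 7.2 pos [469.2 237.   46.7] F [-0.2  0.1  0.3] w 85.2
[[ 0.001 -0.702  0.712]
 [ 0.001  0.712  0.702]
 [-1.    -0.     0.001]]
offset mm [34.7 -0.5  1.6]
rim 2631 ((0.8405466079711914, 1.91281259059906), 30.350618362426758) [84.8373492  88.08749764 89.28505504]
fingers [-80. -11. -56.] [-47.  12.  57.] inner 41.79551213952381
```

Emit:
apply_moves([
  {"offset":[0.004,0.0005,0.002],"yaw":0,"claw":0.085},
  {"offset":[0.01,0,0],"yaw":0,"claw":0.085},
  {"offset":[0.01,0,0],"yaw":0,"claw":0.085},
  {"offset":[0.008,0,0],"yaw":0,"claw":0.085},
  {"offset":[0.003,0,0],"yaw":0,"claw":0.085},
  {"offset":[0,0,0],"yaw":0,"claw":0.076},
  {"offset":[0,0,0],"yaw":0,"claw":0.068},
  {"offset":[0,0,0],"yaw":0,"claw":0.062},
  {"offset":[0,0,0],"yaw":0,"claw":0.055},
  {"offset":[0,0,0],"yaw":0,"claw":0.05},
], squeeze=25)

```text
time_s: 8.5
position: [470.3, 238.8, 11.7]
tcp_rot: [-0.608, 1.483, 0.609]
ft_force: [0.5, 0.0, 3.5]
width: 59.5
```

Emit:
apply_moves([
  {"offset":[0,0,0],"yaw":0,"claw":0.05},
  {"offset":[0,0,0],"yaw":0,"claw":0.05},
  {"offset":[-0.005,0,0],"yaw":0,"claw":0.05},
  {"offset":[-0.01,0,0],"yaw":0,"claw":0.05},
  {"offset":[-0.015,0,0],"yaw":0,"claw":0.05},
  {"offset":[-0.02,0,0],"yaw":0,"claw":0.05},
  {"offset":[-0.02,0,0],"yaw":0,"claw":0.05},
  {"offset":[-0.01,0,0],"yaw":0,"claw":0.05},
  {"offset":[0,0,0],"yaw":0,"claw":0.05},
  {"offset":[0,0,0],"yaw":0,"claw":0.05},
])

```text
time_s: 9.75
position: [469.0, 238.2, 90.6]
tcp_rot: [-0.609, 1.485, 0.609]
ft_force: [0.2, -0.2, -1.4]
width: 59.7
```

Held: width 59.7 mm, and about 1.4 N of weight. Next I lift and carry.

Emit:
apply_moves([
  {"offset":[-0.025,0,0],"yaw":0,"claw":0.05},
  {"offset":[-0.03,0,0],"yaw":0,"claw":0.05},
  {"offset":[-0.02,-0.016,0],"yaw":0,"claw":0.05},
  {"offset":[0,-0.03,-0.01],"yaw":0,"claw":0.05},
  {"offset":[0,-0.04,-0.01],"yaw":0,"claw":0.05},
  {"offset":[0,-0.04,-0.01],"yaw":0,"claw":0.05},
  {"offset":[0,-0.04,-0.01],"yaw":0,"claw":0.05},
  {"offset":[0,-0.04,-0.01],"yaw":0,"claw":0.05},
  {"offset":[0,-0.04,-0.01],"yaw":0,"claw":0.05},
  {"offset":[0,-0.025,-0.01],"yaw":0,"claw":0.05},
])

```text
time_s: 11.0
position: [610.2, -6.2, 164.9]
tcp_rot: [-0.608, 1.487, 0.606]
ft_force: [0.3, 0.2, -0.7]
width: 59.6
```

Emit:
apply_moves([
  {"offset":[0,-0.015,0],"yaw":0,"claw":0.05},
  {"offset":[0,0,0],"yaw":0,"claw":0.05},
  {"offset":[0,0,0],"yaw":0,"claw":0.05},
  {"offset":[0,0,0],"yaw":0,"claw":0.05},
  {"offset":[0,0,0],"yaw":0,"claw":0.05},
  {"offset":[0,0,0],"yaw":0,"claw":0.05},
  {"offset":[0,0,0],"yaw":0,"claw":0.05},
  {"offset":[0,0,0],"yaw":0,"claw":0.05},
  {"offset":[0,0,0],"yaw":0,"claw":0.05},
  {"offset":[0,0,0],"yaw":0,"claw":0.05},
])

```text
time_s: 12.25
position: [620.7, -14.3, 166.2]
tcp_rot: [-0.609, 1.484, 0.608]
ft_force: [-0.7, -0.3, -1.7]
width: 59.7
```

```bash
cat > m.py <<'E'
from h import *
import sys
off([619.7,-15.5,150])
p,W,L,_=wlook(); cv2.imwrite(f"pics/{sys.argv[1]}w.png",cv2.resize(p,(768,576))[:,:,::-1])
red=lambda p:(p[...,0]>1.7*p[...,1].astype(float))&(p[...,0]>25)
with np.errstate(invalid='ignore'): m=(np.hypot(L[...,1],L[...,2])<36)&(L[...,0]>-95)&(L[...,0]<-45)&red(p)
q=L[m]; 
if len(q):
    top=q[q[:,0]<np.percentile(q[:,0],3)+5]; print("wrist rim x",np.percentile(q[:,0],[1,5]).round(1),"circ",cv2.minEnclosingCircle(top[:,1:].astype(np.float32)),len(top))
p,W=look("side"); L=(W-pose()[1])@pose()[2]
with np.errstate(invalid='ignore'): m=(np.hypot(L[...,1],L[...,2])<40)&(L[...,0]>-100)&(L[...,0]<45)&red(p)
q=W[m]; print("side red n",len(q))
for lo in range(60,260,8):
    a=q[(q[:,2]>=lo)&(q[:,2]<lo+8)]
    if len(a)>4:
        # fit circle with known radius sign: axis xy
        from scipy.optimize import least_squares
        f=least_squares(lambda k:np.hypot(a[:,0]-k[0],a[:,1]-k[1])-k[2],[pose()[1][0],pose()[1][1],25],loss="soft_l1",bounds=([500,-200,12],[700,200,32])).x
        print(lo,len(a),f.round(1))
cv2.imwrite(f"pics/{sys.argv[1]}s.png",cv2.resize(p[90:250,180:380],(800,600))[:,:,::-1])
E
python3 m.py a
```

```text
t 12.25 pos [620.7 -14.3 166.2] F [-0.7 -0.3 -1.7] w 59.7
[[ 0.    -0.702  0.712]
 [-0.     0.712  0.702]
 [-1.    -0.     0.   ]]
offset mm [16.2 -0.1 -1.6]
wrist rim x [-77.5 -76.9] circ ((-0.5537487864494324, -0.008017932996153831), 31.255563735961914) 3131
side red n 462
156 20 [620.6 -15.1  15.6]
164 26 [623.4 -13.5  20.2]
172 35 [622.7 -13.   22.5]
180 33 [622.2 -13.6  24.3]
188 41 [620.8 -14.9  25.1]
196 27 [621.8 -14.   28.6]
204 35 [621.9 -13.8  29.8]
212 52 [620.3 -15.5  28.5]
220 58 [620.2 -15.7  28.3]
228 64 [619.5 -15.8  28.1]
236 69 [619.9 -15.5  28. ]
```

View pics/as.png

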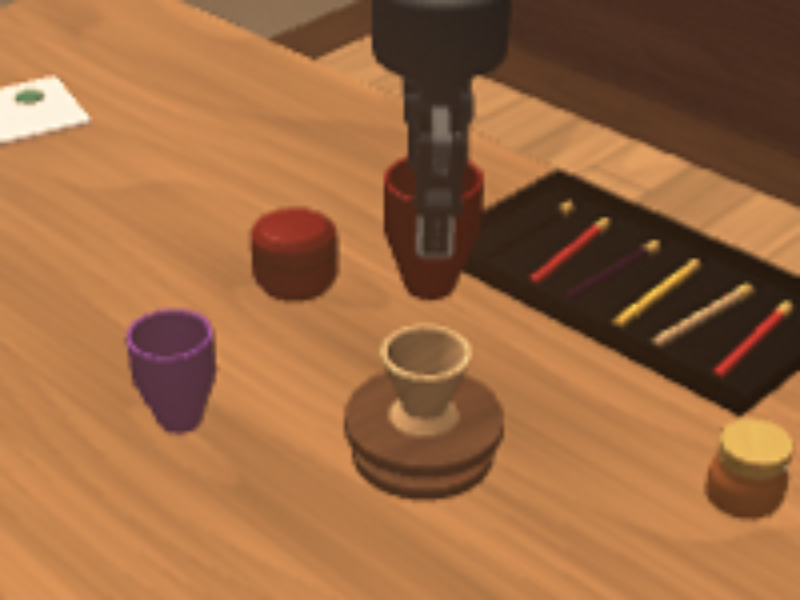

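View pics/aw.png

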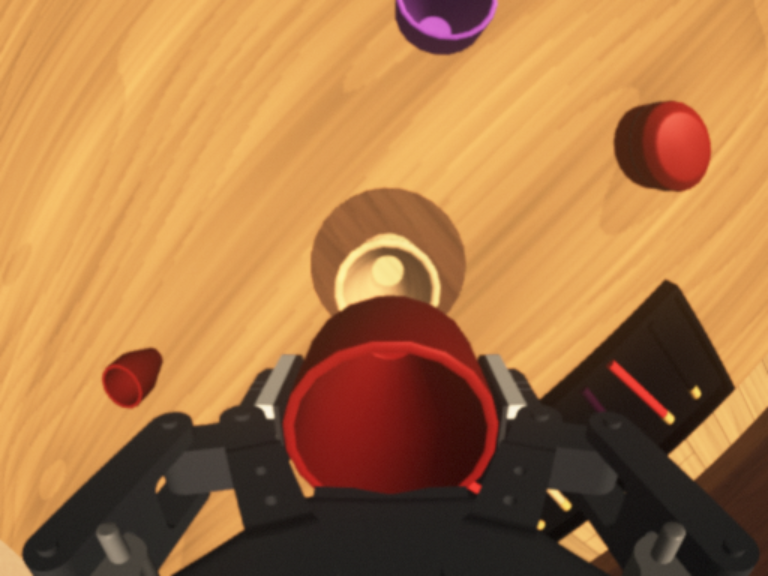

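The side view shows the beaker upright above the sleeve, its foot at (430,295) over the mouth at (427,355). The wrist view shows the rim square in the jaws. The centre is at about z 200, so it nests after roughly 90 mm. I go down 75 mm with a −1.5 mm correction, then check.

Emit:
apply_moves([
  {"offset":[0,0.0005,-0.0015],"yaw":0,"claw":0.05},
  {"offset":[0.01,0,0],"yaw":0,"claw":0.05},
  {"offset":[0.015,0,0],"yaw":0,"claw":0.05},
  {"offset":[0.015,0,0],"yaw":0,"claw":0.05},
  {"offset":[0.012,0,0],"yaw":0,"claw":0.05},
  {"offset":[0.01,0,0],"yaw":0,"claw":0.05},
  {"offset":[0.008,0,0],"yaw":0,"claw":0.05},
  {"offset":[0.005,0,0],"yaw":0,"claw":0.05},
  {"offset":[0,0,0],"yaw":0,"claw":0.05},
  {"offset":[0,0,0],"yaw":0,"claw":0.05},
])

```text
time_s: 13.6
position: [619.7, -15.0, 91.6]
tcp_rot: [-0.609, 1.483, 0.608]
ft_force: [-0.1, -0.3, -0.6]
width: 59.2
```

```bash
python3 m.py b; python3 -c "
from h import *
for i in range(4):
    get_image('top'); s=get_state(); print(np.round(s['position'],1),np.round(s['ft_force'],2))"
```

```text
t 13.6 pos [619.7 -15.   91.6] F [-0.1 -0.3 -0.6] w 59.2
[[ 0.001 -0.702  0.712]
 [ 0.     0.712  0.702]
 [-1.    -0.001  0.001]]
offset mm [-58.4  -0.3  -0.3]
wrist rim x [-77.5 -77. ] circ ((-0.5060421228408813, 0.10489828884601593), 31.27743148803711) 3127
side red n 350
92 20 [620.3 -15.8  18.9]
100 23 [622.9 -14.4  23.4]
108 26 [619.9 -15.5  23.6]
116 24 [623.  -13.5  28.7]
124 24 [620.9 -14.4  29.6]
132 38 [619.8 -15.9  28.5]
140 51 [619.4 -16.3  28.4]
148 47 [619.  -16.4  27.9]
156 42 [618.5 -16.5  27.9]
164 53 [619.6 -15.9  28.1]
[619.7 -15.   91.7] [-0.05  0.39 -0.76]
[619.6 -15.   91.6] [ 0.42  0.67 -1.48]
[619.5 -14.9  91.5] [-0.36  0.54 -0.85]
[619.4 -15.   91.4] [ 0.52 -1.43 -1.56]
```

View pics/bs.png

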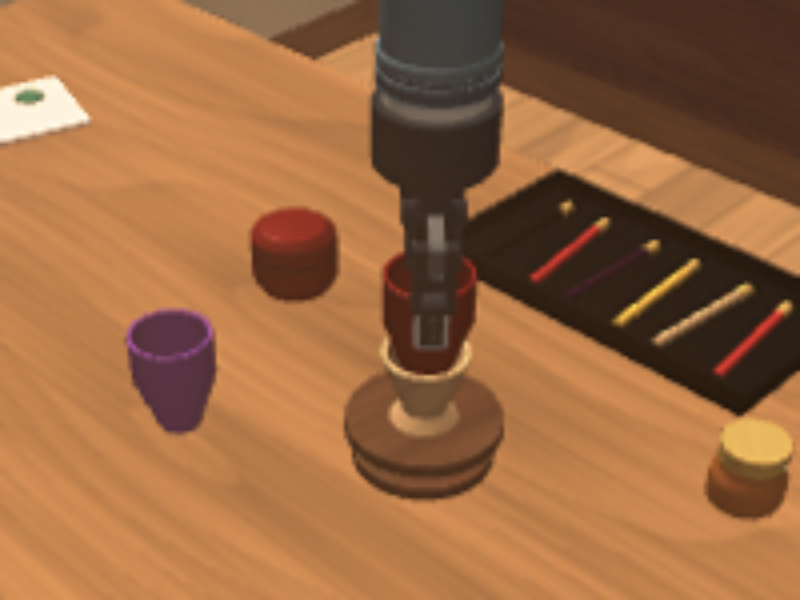

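Well centred, beaker centre at about z 125. Continuing 10 mm slowly, then in sub-millimetre rows.

Emit:
apply_moves([
  {"offset":[0.003,0,0],"yaw":0,"claw":0.05},
  {"offset":[0.003,0,0],"yaw":0,"claw":0.05},
  {"offset":[0.002,0,0],"yaw":0,"claw":0.05},
  {"offset":[0.001,0,0],"yaw":0,"claw":0.05},
  {"offset":[0.001,0,0],"yaw":0,"claw":0.05},
  {"offset":[0,0,0],"yaw":0,"claw":0.05},
  {"offset":[0,0,0],"yaw":0,"claw":0.05},
  {"offset":[0,0,0],"yaw":0,"claw":0.05},
  {"offset":[0,0,0],"yaw":0,"claw":0.05},
  {"offset":[0,0,0],"yaw":0,"claw":0.05},
])

```text
time_s: 15.15
position: [619.3, -15.0, 81.2]
tcp_rot: [-0.609, 1.484, 0.609]
ft_force: [0.5, -0.8, -0.8]
width: 59.7
```

Emit:
apply_moves([
  {"offset":[0.0005,0,0],"yaw":0,"claw":0.05},
  {"offset":[0,0,0],"yaw":0,"claw":0.05},
  {"offset":[0.0005,0,0],"yaw":0,"claw":0.05},
  {"offset":[0,0,0],"yaw":0,"claw":0.05},
  {"offset":[0.0005,0,0],"yaw":0,"claw":0.05},
  {"offset":[0,0,0],"yaw":0,"claw":0.05},
  {"offset":[0.0005,0,0],"yaw":0,"claw":0.05},
  {"offset":[0,0,0],"yaw":0,"claw":0.05},
  {"offset":[0,0,0],"yaw":0,"claw":0.05},
  {"offset":[0,0,0],"yaw":0,"claw":0.05},
])

```text
time_s: 16.4
position: [619.3, -15.0, 79.2]
tcp_rot: [-0.609, 1.484, 0.609]
ft_force: [0.0, 0.0, 0.1]
width: 59.4
```

```bash
python3 -c "
from h import *
F=[]
for i in range(6):
    p=get_image('top')[0]; s=get_state(); F.append(np.r_[s['position'],s['ft_force'],s['time_s']])
F=np.array(F); print(F.mean(0).round(2),F.std(0).round(2))
p,W,L,_=wlook()
with np.errstate(invalid='ignore'): m=(np.hypot(L[...,1],L[...,2])<36)&(L[...,0]>-95)&(L[...,0]<-45)&(p[...,0]>1.7*p[...,1].astype(float))
print(np.percentile(L[m][:,0],[1,5]), np.percentile(W[m][:,2],[95,99])-44)
"
```

```text
[ 6.1929e+02 -1.4970e+01  7.9180e+01  2.9000e-01  1.0000e-01 -7.9000e-01
  1.6580e+01] [0.02 0.01 0.01 0.44 0.32 0.45 0.09]
[-77.52763464 -76.98118536] [112.15030618 112.69676698]
```

Emit:
apply_moves([
  {"offset":[0.0005,0,0],"yaw":0,"claw":0.05},
  {"offset":[0,0,0],"yaw":0,"claw":0.05},
  {"offset":[0.0005,0,0],"yaw":0,"claw":0.05},
  {"offset":[0,0,0],"yaw":0,"claw":0.05},
  {"offset":[0.0005,0,0],"yaw":0,"claw":0.05},
  {"offset":[0,0,0],"yaw":0,"claw":0.05},
  {"offset":[0,0,0],"yaw":0,"claw":0.05},
  {"offset":[0,0,0],"yaw":0,"claw":0.05},
  {"offset":[0,0,0],"yaw":0,"claw":0.05},
  {"offset":[0,0,0],"yaw":0,"claw":0.05},
])

```text
time_s: 18.0
position: [619.2, -15.0, 77.6]
tcp_rot: [-0.609, 1.484, 0.609]
ft_force: [-0.4, -0.7, -0.8]
width: 60.0
```

```bash
cat > f.py <<'E'
from h import *
F=[]
for i in range(6):
    p=get_image('top')[0]; s=get_state(); F.append(np.r_[s['position'],s['ft_force'],s['time_s']])
F=np.array(F); print(F.mean(0).round(2),F.std(0).round(2))
p,W,L,_=wlook()
with np.errstate(invalid='ignore'): m=(np.hypot(L[...,1],L[...,2])<36)&(L[...,0]>-95)&(L[...,0]<-45)&(p[...,0]>1.7*p[...,1].astype(float))
print(np.percentile(L[m][:,0],[1,5]), np.percentile(W[m][:,2],[95,99])-44)
E
python3 f.py
```

```text
[619.21 -15.03  77.64  -0.76  -0.62  -0.78  18.18] [0.01 0.01 0.01 0.41 0.3  0.55 0.09]
[-77.50347438 -76.94553928] [110.59096762 111.14718145]
```

Emit:
apply_moves([
  {"offset":[0.0005,0,0],"yaw":0,"claw":0.05},
  {"offset":[0,0,0],"yaw":0,"claw":0.05},
  {"offset":[0,0,0],"yaw":0,"claw":0.05},
  {"offset":[0.0005,0,0],"yaw":0,"claw":0.05},
  {"offset":[0,0,0],"yaw":0,"claw":0.05},
  {"offset":[0,0,0],"yaw":0,"claw":0.05},
  {"offset":[0,0,0],"yaw":0,"claw":0.05},
  {"offset":[0,0,0],"yaw":0,"claw":0.05},
  {"offset":[0,0,0],"yaw":0,"claw":0.05},
  {"offset":[0,0,0],"yaw":0,"claw":0.05},
])

```text
time_s: 19.6
position: [619.1, -15.2, 76.9]
tcp_rot: [-0.608, 1.484, 0.609]
ft_force: [-3.1, -0.3, 5.6]
width: 59.9
```

```bash
python3 f.py
```

```text
[619.17 -15.13  76.92  -3.43  -0.81   5.15  19.78] [0.01 0.02 0.01 0.41 0.54 0.61 0.09]
[-77.57480094 -77.02159063] [109.92830987 110.47916866]
```

Contact at about 6 N with the centre at about z 110, so it is nested. I ease off 0.4 mm, open gently and wait.

Emit:
apply_moves([
  {"offset":[-0.0004,0,0],"yaw":0,"claw":0.05},
  {"offset":[0,0,0],"yaw":0,"claw":0.058},
  {"offset":[0,0,0],"yaw":0,"claw":0.0605},
  {"offset":[0,0,0],"yaw":0,"claw":0.063},
  {"offset":[0,0,0],"yaw":0,"claw":0.067},
  {"offset":[0,0,0],"yaw":0,"claw":0.073},
  {"offset":[0,0,0],"yaw":0,"claw":0.08},
  {"offset":[0,0,0],"yaw":0,"claw":0.085},
  {"offset":[0,0,0],"yaw":0,"claw":0.085},
  {"offset":[0,0,0],"yaw":0,"claw":0.085},
])

```text
time_s: 21.2
position: [619.3, -15.0, 77.1]
tcp_rot: [-0.609, 1.484, 0.609]
ft_force: [0.2, 0.8, -0.1]
width: 85.2
```

```bash
python3 f.py; python3 - <<'E'
from h import *
p,W,L,_=wlook()
with np.errstate(invalid='ignore'): m=(np.hypot(L[...,1],L[...,2])<38)&(L[...,0]>-95)&(L[...,0]<-45)&(p[...,0]>1.7*p[...,1].astype(float))
q=L[m]; top=q[q[:,0]<np.percentile(q[:,0],3)+5]; print(cv2.minEnclosingCircle(top[:,1:].astype(np.float32)),get_state()["width"])
E
```

```text
[ 6.1928e+02 -1.4970e+01  7.7070e+01  3.0000e-01  5.0000e-02 -1.8000e-01
  2.1380e+01] [0.02 0.01 0.01 0.42 0.5  0.37 0.09]
[-77.37808676 -76.88009433] [109.93059364 110.42919298]
((0.8497605323791504, -0.4137550890445709), 29.959434509277344) 85.03631059942896
```

Released and centred. Now I retract straight up.

Emit:
apply_moves([
  {"offset":[-0.005,0,0],"yaw":0,"claw":0.085},
  {"offset":[-0.01,0,0],"yaw":0,"claw":0.085},
  {"offset":[-0.015,0,0],"yaw":0,"claw":0.085},
  {"offset":[-0.02,0,0],"yaw":0,"claw":0.085},
  {"offset":[-0.025,0,0],"yaw":0,"claw":0.085},
  {"offset":[-0.025,0,0],"yaw":0,"claw":0.085},
  {"offset":[-0.02,0,0],"yaw":0,"claw":0.085},
  {"offset":[0,0,0],"yaw":0,"claw":0.085},
  {"offset":[0,0,0],"yaw":0,"claw":0.085},
  {"offset":[0,0,0],"yaw":0,"claw":0.085},
])

```text
time_s: 22.85
position: [618.2, -14.8, 195.6]
tcp_rot: [-0.608, 1.486, 0.61]
ft_force: [-0.0, 0.0, -0.9]
width: 84.9
```

```bash
python3 - <<'E'
from h import *
off([619.7,-15.5,150])
p,W,L,_=wlook()
red=p[...,0]>1.7*p[...,1].astype(float)
with np.errstate(invalid='ignore'): m=(np.hypot(W[...,0]-620,W[...,1]+15)<42)&(W[...,2]>140)&(W[...,2]<170)&red
q=W[m]; q=q[q[:,2]>np.percentile(q[:,2],97)-6]
A=np.c_[q[:,:2],np.ones(len(q))]; co=np.linalg.lstsq(A,q[:,2],rcond=None)[0]
print("rim",len(q),cv2.minEnclosingCircle(q[:,:2].astype(np.float32)),np.percentile(q[:,2],[5,50,95]),"slope",co[:2].round(3))
p,W=look("side"); cv2.imwrite("pics/cs.png",cv2.resize(p[90:250,180:380],(800,600))[:,:,::-1])
for n in("small_beaker_mid","lidded_box_mid"):
    r=regions_of(n,"side"); print(n,[(round(x["p"],2),x["rect"]) for x in r[:2]])
E
```

```text
t 22.85 pos [618.2 -14.8 195.6] F [-0.   0.  -0.9] w 84.9
[[-0.003 -0.702  0.712]
 [-0.     0.712  0.702]
 [-1.     0.002 -0.002]]
offset mm [45.6 -1.6  0.7]
rim 1157 ((618.6429443359375, -14.45324993133545), 30.01698112487793) [149.6318165  153.22907694 154.50104047] slope [-0.007  0.007]
small_beaker_mid [(0.59, [320.1, 250.1, 339.0, 278.5])]
lidded_box_mid [(0.56, [244.6, 144.5, 262.8, 170.1])]
```

View pics/cs.png

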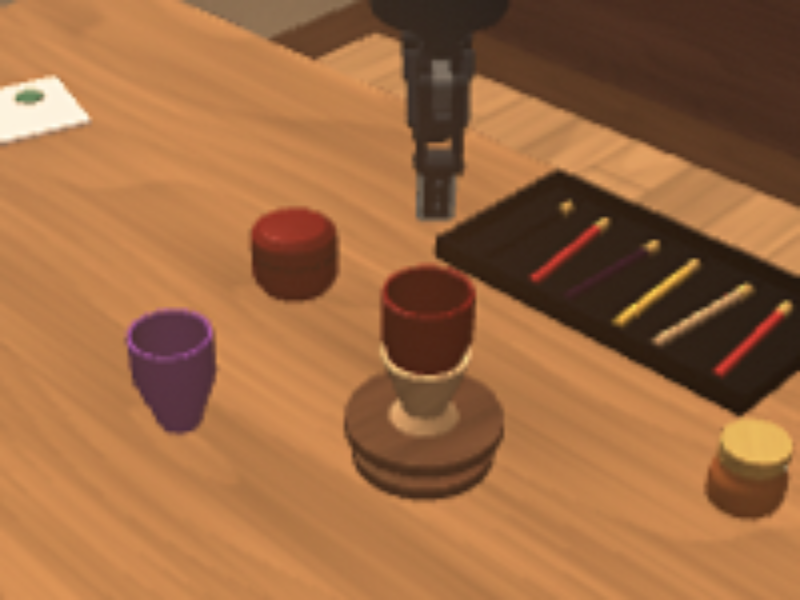

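The side view shows the beaker nested upright in the sleeve at (428,320). The gripper is clear above it and the box has not moved. Handing in.

```bash
python3 -c "
from cell import *
print(job_done())"
```

```text
the job is handed in; nothing more can be done
None
```

The large red beaker is standing foot down in the sleeve, released and clear of the gripper. I handed the job in at about 23 s of the 42 s; no verdict is reported.

- **First grasp failed:** the beaker stayed standing. Both the wrist and side cameras showed the fingers ending about 40 mm behind the reported TCP, where about 8 mm was expected, so they had caught only the rim. I corrected for that and the second grip held.
- **Lowering:** I let it down in 0.5 mm steps until contact showed about 6 N, eased off 0.4 mm, then opened the gripper and moved straight up. The 6 N is below the 15 N push that jams it, but I could not read the taper contact force itself.
- **Last checks:**
  - The beaker's axis is about 1.5 mm from the sleeve's axis.
  - Its centre is about 10 mm above the mouth.
  - It leans less than 1°.
  - The force reading after release was back near zero.
- **Other objects:** the small beaker and the lidded box are within about 2–3 pixels of where they started in the side view. I did not re-measure their positions in mm.

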